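# Tighten a centrifuge lock ring with a pin spanner

## Robot

A 7-joint arm with a two-finger parallel gripper is mounted at the origin on the work surface. World frame = base frame: x ahead of the robot, y to its left, z up, the work surface at z = 0. Lengths are in m, angles in degrees, forces in N, time in s.
With the tool pointing down it reaches from about 0.425 to 0.875 m from the base axis. Payload 4.7 kg.
Tool frame: the origin (TCP) lies at the very end of the fingers, on their centre line; the grasp point (between the pads) lies 19 mm behind it; z points along the fingers, y is the line along which they close (so a half turn about z gives the same grasp; the last joint's range is limited). The gripper opens to 87 mm and grips with 3 to 60 N. Pads are 19 mm wide; open, the fingers measure 117 mm over their backs; the gripper's body (75 mm by 190 mm) begins 51 mm behind the grasp point.
Start: joints at [64.234, 18.392, -4.016, 83.108, 1.295, 78.541, -3.26], TCP at [0.291, -0.581, 0.223] pointing down, gripper open.
Joint ranges: [-163.93, 163.93], [-17.29, 119.83], [-79.2, 71.16], [3.27, 140.29], [-89.18, 269.18], [5.43, 117.66], [-154.24, 154.24]. Speed limits (degrees/s): [147.25, 147.25, 180, 180, 180, 180, 180].

## Interface

Orientations are given as [roll, pitch, yaw] about the fixed x, y, z axes, in that order (R = Rz(yaw) Ry(pitch) Rx(roll)).
In Python, from cell import get_obs, read_camera, sign_off, silhouettes gives the robot as it stands.
- The arm moves only by the tool play_rows, never from a script. Its argument "steps" is a list that holds one entry, the list of rows, each a list of 7 numbers: the shift along the tool's x, y, z in m, then the turn, a rotation vector about the tool's x, y, z in rad, then the finger opening in m, from 0 to 0.087. A call has 1 to 12 rows; each row shifts and turns the commanded pose from where the row before left it, along the tool's axes as they then stand; what a row does not reach is not made up. A row lasts 1/10 s, in which the tool goes at most 50 mm and 8.59 degrees, less where a joint would pass 70% of its speed; a pose out of reach is approached as far as the arm can. A call is refused whole if a number of a shift passes 0.05 or a number of a turn 0.15, either way. A call with a gripper value outside its range is refused whole. The fingers move at their own pace and stop on an object; "force" is the grip in N (left out, the last holds). Time passes only in rows, so rows that do not move let the fingers close. It gives the time, the measured TCP pose, the force, the opening and the grip force at its end, in the units of the state.
- get_obs(): the state, without advancing time (a new reading comes with each control period).
- read_camera(name): name is "scene" or "top"; returns a dict with "frame" (400x640x3 uint8, red, green, blue), "intrinsics" (3x3 intrinsics, pixels), "k1" (the pictures are not rectified: a ray, as slopes to the right and down, at radius r is drawn at 1 + k1 r^2 times it, then the intrinsics apply), "view" (4x4, takes a point from world to camera coordinates). Camera axes: x right, y up, looking along -z (the intrinsics and any distortion apply to the point x, -y, -z); pixel columns grow to the right and rows downward; lengths in m; the calibration is good to about 2 mm. A picture is of the moment at which its call begins. There is no depth.
- sign_off(): hands the job in; it is judged then, once.
Trained networks look in the newest picture that a camera, given by its name, has taken for a name from the list of things; names that differ only in an ending like _2 or _b are one class to them, and where a whole thing is asked for, a point or a joint stands for the part that bears it (a point fixed in the world has none). Each returns a list of dicts, best first, with "p" (0 to 1); they miss things now and then, are a little off and sometimes report something else, mostly with a low value. They report only what shows in the picture. A call takes as long as a camera call. They do not tell look-alikes from the thing itself.
- silhouettes(camera, name): "pixels" (400x640 bool, what is visible of it) and "extent" ([left, top, right, bottom] in pixels, round what is visible of it).
The state is a dict: "time_s": time; "qpos": joint angles; "joint_velocities": joint speeds; "effort": joint torques, N m; "tool_pos": TCP position; "tool_rot": TCP orientation; "force": force on the tool from outside, world axes, zero at the start; "wrist_torque": the same for the moment, N m; "grip_width": finger opening in m; "grasp_force": force on a finger pad.
Only numpy, scipy, OpenCV 4.12 (cv2) and the standard library are available. Lean on these libraries where they do the work, as an engineer would, in place of code of your own. Each camera call takes 0.05 s, during which the arm holds its last target. There are 200 camera calls.

## Task

Tighten the lock ring on the centrifuge rotor: take the pin spanner from its stand, set both its prongs fully home in the two holes of the ring before turning, and with it turn the ring clockwise (seen from above) until it comes up against its stop. Work gently: do not press or twist hard on the machine and do not push it with the fingers. Then put the spanner back upright, fully home in its stand, let go of it, and leave the other things on the bench where they are.

Things in the scene. Friction and masses are not known exactly. Their poses are not given: they have to be found in the camera images.
- centrifuge: White round benchtop centrifuge, lid off, 244 mm across, 88 mm high, fixed to the bench. Origin: centre of its underside; x axis points away from its front panel (a box reaching 148 mm from the axis towards -x). Inside, a braked rotor: a cone with eight purple-capped tubes; on the cone's top, highest of all, the steel lock ring with two holes.
- ring_top (a point): Centre of the lock ring's flat top face, 112 mm above the bench, on the vertical axis of rotor and ring; fixed to the centrifuge, does not turn with the ring. Ring: 74 mm across, 16 mm thick. In its top two round holes, 9 mm across, 11 mm deep, 1 mm chamfers, opposite each other, each 22 mm from the axis. Where they point: see hole_line.
- hole_line (a point): Same point as ring_top, fixed to the centrifuge. With joint lock_ring at q, the line through both holes is turned (c - q) rad from the centrifuge's x axis (counter-clockwise positive). c, the angle at which the braked rotor stands, is not given: anywhere from -0.45 to +0.45; find the holes by feel or by looking.
- lock_ring (a joint): Turn of the lock ring on the rotor in rad: grows as it turns clockwise seen from above; 0 loose end, 1.2 tight stop. Starts between 0 and 0.25. Turns stiffly (about 0.25 N m), stays where left; the stop is hard, so stop at once when the resistance rises (0.4 to 0.5 N m is plenty); prongs dragged lightly (under about 8 N) over its top face do not turn it.
- spanner: Steel pin spanner, 0.15 to 0.3 kg, 66 mm tall, used upright; either half turn fits ring and stand. Origin midway between its two prong tips; z up, x along the line of the prongs. Prongs 6 mm diameter, 13 mm long, chamfered, at x = -22 and +22 mm. Cross bar 60 (x) by 22 mm (y) from z = 13 to 21 mm; above it a flat grip (see spanner_grip).
- prong_tips (a point): Point midway between the tips of the spanner's two prongs (the spanner's origin).
- spanner_grip (a point): Centre of the spanner's flat upright grip, 48 mm above the prong tips. The grip is 36 mm wide (x), 12 mm thick (y), from z = 21 to 66 mm; pinch it across its thickness.
- stand: Grey plastic stand fixed to the bench, 100 by 56 mm foot, block 90 mm (x) by 46 mm (y), 24 mm high, with a slot along its x axis in the top, 56 mm long, 12 mm wide and 20 mm deep. Origin: centre of its underside. The spanner stands here with both prongs in the slot and the cross bar lying on the block's top.
- stand_seat (a point): Centre of the slot's mouth on the stand's top face, 24 mm above the bench. With the spanner fully home the prong tips are 13 mm below this.
- rack: Bystander: white tube rack, 80 by 200 mm, 86 mm high, with purple-capped tubes. Origin: centre of its underside.
- jar: Bystander: clear specimen jar, 60 mm across, 70 mm high. Origin: centre of its underside.
- dish: Bystander: small steel bowl, 100 mm across, 40 mm high. Origin: centre of its underside.
Not all that is in view belongs to the job. Of the things like the stand, leave any that is green, orange or turquoise; of the rest the larger one is meant.

How it is judged (in metres and radians):
On the way, in this order (a step that is already met when the one before it is completed fails the run):
1. both prongs are home in the ring's holes (tips at least 7 mm below the ring's top face, spanner upright and centred) while the ring is still not turned on (joint below 0.4) (z of prong_tips in the frame of ring_top below -0.007 m and horizontal distance between prong_tips and ring_top below 0.005 m and angle between spanner's own z axis and vertical below 0.12 rad and value of joint lock_ring below 0.4 rad), for 0.1 s.
2. the ring is turned to its stop (joint above 1.12) with the prongs still home (z of prong_tips in the frame of ring_top below -0.007 m and horizontal distance between prong_tips and ring_top below 0.005 m and angle between spanner's own z axis and vertical below 0.12 rad and value of joint lock_ring above 1.12 rad), for 0.1 s.
At the end, for the whole second after the job is handed in: The lock ring is at its stop (joint above 1.12 of 1.2 rad) and the spanner stands at rest and released in its stand: upright within 0.1 rad, prong tips within 8 mm of the slot's centre horizontally and at least 10 mm below the stand's top (value of joint lock_ring above 1.12 rad and horizontal distance between prong_tips and stand_seat below 0.008 m and z of prong_tips in the frame of stand_seat below -0.01 m and angle between spanner's own z axis and vertical below 0.1 rad and linear speed of spanner below 0.02 m/s and contact force between the fingers and spanner below 0.2 N); the robot touches nothing.
It fails at once if the spanner bears on the centrifuge or its ring with more than 40 N (contact force between spanner and centrifuge above 40 N).
It fails at once if the fingers push on the centrifuge or its ring with more than 5 N (contact force between the fingers and centrifuge above 5 N).
It fails at once if a bystander is moved by more than 20 mm (distance of any of rack, jar, dish from where it was at the start of the episode above 0.02 m).
It also fails if it takes over 67 s, if anything falls off the work surface, if the arm or the gripper's body presses on something with over 40 N, if the wrist force passes 120 N, or if a joint passes its speed limit or range.

## Working session

There is one attempt and no reset: what is moved stays moved. The work goes in short steps, Python scripts to look and compute and a tool call to move; the robot and the scene stay as the last step left them, time stands still between calls to the robot, and variables do not carry over. Pictures are saved under pics/ and viewed, at most 10 in all, crops included, and the job is handed in when it is done.

Besides the shell and the picture viewer there is one more tool, called by a JSON object that holds its "op" and its "data", one argument or row to a line. play_rows: Moves the arm, as the interface text tells. Its arguments: {"type":"object","properties":{"steps":{"type":"array","items":{"type":"array","items":{"type":"array","items":{"type":"number"}}}},"force":{"type":"number"}},"required":["steps"]}

```bash
mkdir -p pics; ls; cat > h.py <<'E'
import numpy as np, cv2
from cell import get_obs, read_camera, sign_off, silhouettes
def ray(c,px):
    K=np.array(c["intrinsics"]);V=np.array(c["view"])
    d=(np.array(px,float)-[K[0,2],K[1,2]])/[K[0,0],K[1,1]]
    s=d.copy()
    for _ in range(30): s=d/(1+c["k1"]*(s@s))
    R=V[:3,:3]; o=-R.T@V[:3,3]
    return o, R.T@np.array([s[0],-s[1],-1])
def at(c,px,z):
    o,d=ray(c,px); return o+d*(z-o[2])/d[2]
def proj(c,P):
    p=np.array(c["view"])@np.append(P,1); s=np.array([p[0],-p[1]])/-p[2]
    s=s*(1+c["k1"]*(s@s)); K=np.array(c["intrinsics"]); return s*[K[0,0],K[1,1]]+[K[0,2],K[1,2]]
def cen(m): 
    y,x=np.nonzero(m); return np.array([x.mean(),y.mean()])
E
python3 - <<'E'
from h import *
np.set_printoptions(precision=4,suppress=True)
ims=[]
for n in("top","scene"):
    c=read_camera(n); ims.append(c["frame"])
    print(n,c["intrinsics"],c["k1"],c["view"])
    for t in("centrifuge","lock_ring","spanner","stand","rack","jar","dish"):
        for s in silhouettes(n,t): print(n,t,round(s["p"],2),s["extent"],cen(s["pixels"]),s["pixels"].sum())
cv2.imwrite("pics/a.png",cv2.cvtColor(ims[0],cv2.COLOR_RGB2BGR)); cv2.imwrite("pics/b.png",cv2.cvtColor(ims[1],cv2.COLOR_RGB2BGR))
print(get_obs())
E
```

```text
pics
top [[374.0408   0.     317.0395]
 [  0.     374.0408 202.8045]
 [  0.       0.       1.    ]] 0.013073423017370215 [[ 0.0118 -0.9999 -0.0006 -0.0129]
 [ 0.9957  0.0117  0.0919 -0.5842]
 [-0.0918 -0.0017  0.9958 -0.953 ]
 [ 0.      0.      0.      1.    ]]
top centrifuge 0.56 [194.4, 157.6, 293.2, 274.7] [244.4384 215.9897] 8358
top centrifuge 0.25 [376.6, 203.3, 408.8, 244.1] [390.8489 225.2752] 556
top lock_ring 0.71 [225.0, 195.1, 260.2, 229.1] [240.3448 210.564 ] 812
top spanner 0.48 [389.9, 212.3, 401.1, 233.5] [394.4529 224.4753] 223
top stand 0.92 [381.1, 261.0, 401.4, 286.7] [392.6819 273.6522] 437
top stand 0.81 [377.8, 202.4, 407.0, 240.9] [391.8805 224.7474] 586
top stand 0.81 [362.4, 148.3, 401.2, 189.3] [380.     167.6839] 791
top stand 0.69 [337.5, 200.4, 361.9, 228.9] [348.2742 212.4562] 445
top stand 0.67 [324.4, 242.8, 359.2, 286.6] [342.1797 263.7561] 857
top rack 0.56 [274.8, 110.0, 351.5, 150.5] [313.7722 131.2142] 2717
top jar 0.61 [140.9, 214.6, 174.4, 240.2] [154.6202 225.2334] 574
top dish 0.63 [459.7, 211.8, 494.5, 250.7] [477.6248 232.0374] 1122
scene [
[... 940 characters left out ...]
.2] [316.7306 261.9536] 3578
scene jar 0.63 [448.1, 191.5, 477.2, 219.8] [462.5264 203.8715] 568
scene dish 0.87 [156.6, 180.1, 187.5, 207.0] [171.8529 192.7444] 673
{'time_s': 0.8, 'qpos': array([64.2337, 18.3889, -4.0167, 83.106 ,  1.2934, 78.5421, -3.2614]), 'joint_velocities': array([ 0.0018,  0.0503, -0.0434,  0.0138, -0.1077, -0.0077,  0.0107]), 'effort': array([  0.0001, -49.1046,  -0.4031, -31.2754,  -0.0637,   0.0335,
         0.    ]), 'tool_pos': array([ 0.2908, -0.5814,  0.2226]), 'tool_rot': array([179.9919,   0.001 ,  26.5739]), 'force': array([ 0.3814, -0.1587, -0.5852]), 'wrist_torque': array([-0.0008,  0.0095,  0.0098]), 'grasp_force': 0.0, 'grip_width': 0.08672569032730179}
```

View pics/a.png

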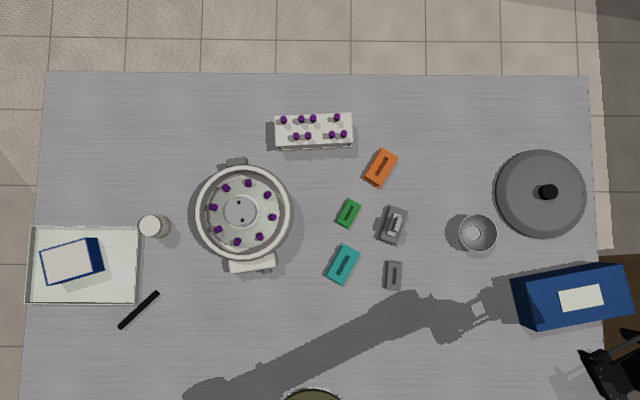

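View pics/b.png

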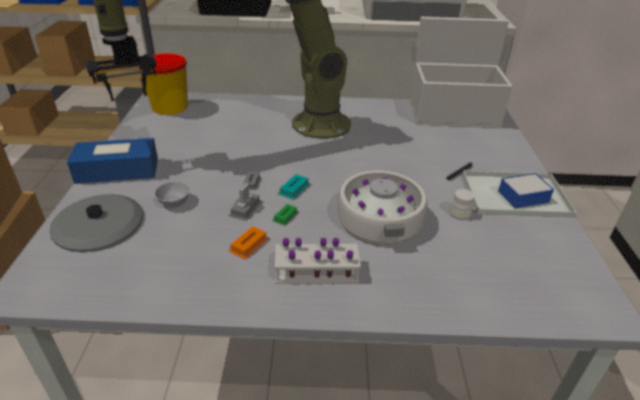

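```bash
python3 - <<'E'
from h import *
np.set_printoptions(precision=4,suppress=True)
c=read_camera("top"); f=c["frame"]
a=cv2.resize(f[185:237,214:266],(400,400),interpolation=cv2.INTER_CUBIC)
b=cv2.resize(f[195:295,360:425],(390,600),interpolation=cv2.INTER_CUBIC)
o=np.zeros((600,800,3),np.uint8);o[:400,:400]=a;o[:,405:795]=b
cv2.imwrite("pics/c.png",cv2.cvtColor(o,cv2.COLOR_RGB2BGR))
# holes: dark spots in ring
m=silhouettes("top","lock_ring")[0]["pixels"]
g=cv2.cvtColor(f,cv2.COLOR_RGB2GRAY)
print(g[196:228,226:256])
sp=silhouettes("top","spanner")
for s in sp:
    print(s["p"],s["extent"],cv2.minAreaRect(np.argwhere(s["pixels"])[:,::-1].astype(np.float32)), at(c,cen(s["pixels"]),0.066))
for s in silhouettes("top","stand"):
    r=cv2.minAreaRect(np.argwhere(s["pixels"])[:,::-1].astype(np.float32)); w=np.array([at(c,p,0.024) for p in cv2.boxPoints(r)])
    print("stand",s["p"],at(c,r[0],0.024),np.linalg.norm(w[1]-w[0]),np.linalg.norm(w[2]-w[1]),np.degrees(np.arctan2(*(w[1]-w[0])[1::-1])))
s=silhouettes("top","centrifuge")[0]; print("cf",at(c,cen(s["pixels"]),0.088), at(c,(240.5,211),.112))
E
```

```text
[[144 145 145 146 147 145 149 165 156 142 155 164 170 162 157 161 162 173
  170 174 191 195 193 188 179 169 168 170 171 173]
 [146 145 147 147 145 158 142 136 151 147 140 120 123 131 139 150 151 153
  151 152 166 179 191 196 192 184 175 171 173 174]
 [145 146 146 146 158 157 142 144 150 131 132 143 144 146 147 152 154 153
  152 150 151 155 163 177 191 194 190 180 174 174]
 [146 146 148 139 140 149 151 152 151 146 150 160 156 156 155 153 153 152
  152 151 152 151 153 157 157 178 197 193 182 174]
 [144 146 139 145 153 153 153 151 151 155 155 134 102 104 136 154 154 153
  152 152 152 152 153 156 153 152 179 197 193 184]
 [143 134 133 149 157 153 153 151 150 153 132  86  41  34 109 149 155 153
  152 152 151 153 153 154 146 147 154 176 197 191]
 [123 125 141 151 152 153 154 152 150 152 127  70  14   0  99 149 155 154
  154 152 153 153 152 153 149 156 154 146 174 196]
 [116 138 152 152 151 151 153 152 151 152 147 102  23  42 119 153 154 154
  153 152 152 152 152 152 153 154 154 130 159 198]
 [134 153 154 152 152 152 153 152 151 152 155 144 125 133 150 153 152 153
  152 152 151 152 153 152 
[... 2801 characters left out ...]
150 165 177 177 164 166 172 163 161 166 163 161
  162 171 178 174 168 162 157 158 159 160 160 163]]
0.76 [388.1, 211.0, 404.6, 234.2] ((395.3000183105469, 224.10000610351562), (10.75174331665039, 22.135942459106445), 18.43494987487793) [ 0.5311 -0.2015  0.066 ]
stand 0.78 [ 0.6814 -0.1715  0.024 ] 0.09968341341785872 0.05504749331971771 -31.492555140674515
stand 0.72 [ 0.4269 -0.0727  0.024 ] 0.09851200230995816 0.05523911861394624 -28.55082752874792
stand 0.66 [ 0.4027 -0.2043  0.024 ] 0.07620702917570693 0.042231157997659426 -5.1479826424015425
stand 0.58 [ 0.5587 -0.0875  0.024 ] 0.07304440933785024 0.03984906520252194 -26.10252893673673
cf [ 0.5259 -0.1885  0.088 ] [0.5547 0.1761 0.112 ]
```

View pics/c.png

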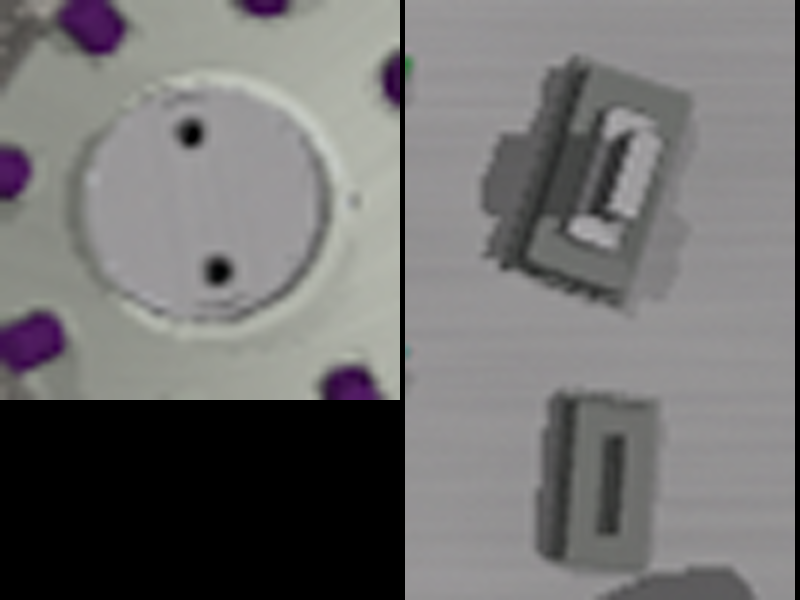

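Candidates: orange (380,168), green (348,212), turquoise (342,264), small grey (393,274), and larger grey (392,225) holding the spanner. The larger grey one fits, since it isn't coloured and is the bigger of the two greys. The crop also shows the ring's two holes at about (238.5,202) and (242,220).

```bash
python3 - <<'E'
from h import *
np.set_printoptions(precision=4,suppress=True)
c=read_camera("top"); g=cv2.cvtColor(c["frame"],cv2.COLOR_RGB2GRAY).astype(float)
def cd(y0,y1,x0,x1):
    w=np.clip(140-g[y0:y1,x0:x1],0,None); Y,X=np.mgrid[y0:y1,x0:x1]; return np.array([(w*X).sum(),(w*Y).sum()])/w.sum()
A=at(c,cd(199,206,235,242),.112);B=at(c,cd(216,224,238,246),.112)
print("holes",A,B,np.linalg.norm(A-B),(A+B)/2,"ang",np.degrees(np.arctan2(*(A-B)[1::-1])))
G=g[208:242,378:412].astype(int)
for r in G: print(' '.join('%3d'%v for v in r))
c2=read_camera("scene"); f=c2["frame"][170:225,220:270]
cv2.imwrite("pics/d.png",cv2.cvtColor(cv2.resize(f,(500,550),interpolation=cv2.INTER_CUBIC),cv2.COLOR_RGB2BGR))
# refine: fit white spanner model
w=(g>=185).astype(np.uint8); w[:208]=0;w[242:]=0;w[:,:378]=0;w[:,412:]=0
n,l,st,ce=cv2.connectedComponentsWithStats(w); print(st,ce)
from scipy.optimize import minimize
k=1+np.argmax(st[1:,4]); M=(l==k).astype(np.uint8)
S=8
def render(p):
    x,y,t=p; R=np.array([[np.cos(t),-np.sin(t)],[np.sin(t),np.cos(t)]])
    def poly(hx,hy,z): return np.array([(proj(c,np.append(R@np.array(q)+[x,y],z))-[378,208]+.5)*S for q in((hx,hy),(-hx,hy),(-hx,-hy),(hx,-hy))])
    bar=np.zeros((34*S,34*S),np.uint8); cv2.fillPoly(bar,[poly(.03,.011,.032).astype(np.int32)],1)
    bot=poly(.018,.006,.032);top=poly(.018,.006,.077)
    gr=np.zeros_like(bar);cv2.fillConvexPoly(gr,cv2.convexHull(np.vstack([bot,top]).astype(np.int32)),1)
    tp=np.zeros_like(bar);cv2.fillPoly(tp,[top.astype(np.int32)],1)
    return cv2.resize((((bar>0)&(gr==0))|(tp>0)).astype(np.float32),(34,34),interpolation=cv2.INTER_AREA)
T=np.clip((g[208:242,378:412]-145)/65,0,1)
def cost(p): return ((render(p)-T)**2).sum()
best=min((minimize(cost,[.53,-.2,t],method="Nelder-Mead",options=dict(initial_simplex=[[.53,-.2,t],[.537,-.2,t],[.53,-.193,t],[.53,-.2,t+.15]])) for t in(-.5,-.3,-.1)),key=lambda r:r.fun)
print(best.x,np.degrees(best.x[2]),best.fun, (T**2).sum())
E
```

```text
holes [0.5765 0.1819 0.112 ] [0.5338 0.1721 0.112 ] 0.04390607702390039 [0.5552 0.177  0.112 ] ang 12.978933842904251
146 145 146 148 133 102  91  94  82  65  58  60  94 109 109 109 109 107 107 108 112 117 122 131 143 147 147 147 147 147 147 145 146 147
147 146 146 148 127  88  92  91  79  64  52  75 108 110 108 109 108 109 108 108 108 107 109 113 119 124 131 142 144 144 143 142 142 142
147 148 148 149 128  91  93  88  75  61  45  81 111 109 108 109 109 109 108 110 109 109 108 109 107 107 112 115 119 129 139 143 143 142
146 146 144 147 127  89  88  74  68  58  62  94 110 110 108 109 109 108 109 109 109 109 109 108 108 108 109 108 107 119 138 142 143 142
145 144 145 147 126  89  88  78  64  51  75 109 109 110 110 102  97 103 102 107 107 108 109 108 109 109 109 110 108 116 137 145 145 144
149 150 150 137 104  95  90  76  61  45  81 111 111  99  79  89 124 150 145 126 104  94 107 109 108 109 109 109 107 120 142 144 144 143
147 149 150 130  90  89  76  66  60  61  96 113 112  95  53 106 160 161 159 153 148 142 121 104 108 109 110 109 109 126 142 141 141 140
147 148 134 103  91  90  78  6
[... 3218 characters left out ...]
144 143 144 143
 80  58  53  59  71  88  98 105 113 111 111 110 109 111 109 110 110 110 109 101 108 127 127 126 126 126 124 132 144 143 143 143 142 143
131 110  72  45  51  58  66  70  87 105 113 112 112 110 111 109 109 109 109 106 114 129 127 127 127 127 125 133 144 143 144 145 143 144
148 144 128 110  98  82  87  73  59  70  75  87 105 114 112 111 110 110 109 113 122 129 128 128 127 127 132 142 146 144 145 145 144 144
[[     0      0    640    400 256000]] [[319.5 199.5]]Traceback (most recent call last):
  File "<stdin>", line 16, in <module>
    return _wrapfunc(a, 'argmax', axis=axis, out=out, **kwds)
    return bound(*args, **kwds)
ValueError: attempt to get argmax of an empty sequence
```

View pics/d.png

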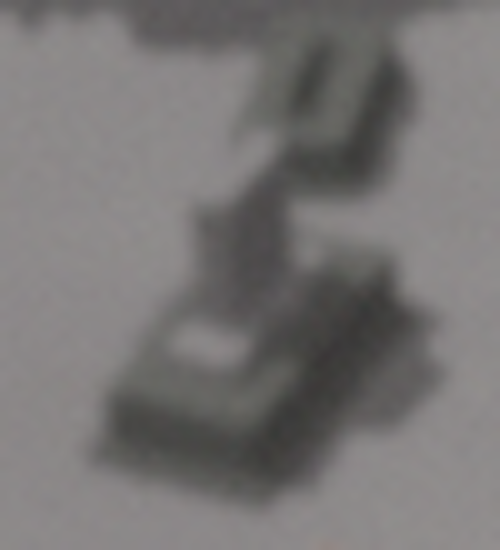

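```bash
python3 - <<'E'
from h import *
from scipy.optimize import minimize
np.set_printoptions(precision=4,suppress=True)
c=read_camera("top"); g=cv2.cvtColor(c["frame"],cv2.COLOR_RGB2GRAY).astype(float)
S=16;x0,y0=378,208
T=np.clip((g[y0:y0+34,x0:x0+34]-110)/45,0,1); T[:,24:]*=0; T[:5,:12]=0;T[:,:8]=0
def render(p,v=0):
    x,y,t=p; R=np.array([[np.cos(t),-np.sin(t)],[np.sin(t),np.cos(t)]])
    poly=lambda hx,hy,z: np.array([(proj(c,np.append(R@np.array(q)+[x,y],z))-[x0,y0]+.5)*S for q in((hx,hy),(-hx,hy),(-hx,-hy),(hx,-hy))])
    Z=lambda:np.zeros((34*S,34*S),np.uint8)
    fill=lambda q:cv2.fillConvexPoly(Z(),cv2.convexHull(np.round(q).astype(np.int32)),1)
    bar=fill(poly(.03,.011,.032));top=poly(.018,.006,.077);gr=fill(np.vstack([poly(.018,.006,.032),top]));tp=fill(top)
    d=lambda a:cv2.resize(a.astype(np.float32),(34,34),interpolation=cv2.INTER_AREA)
    return d(tp), d((bar>0)&(gr==0))
def cost(p):
    t,b=render(p); m=np.clip(t+b,0,1); e=(m-T)**2
    w=np.where((b>.3)&(T<.7),.1,1); return (w*e).sum()
r=[minimize(cost,[.53,-.2,t],method="Nelder-Mead",options=dict(initial_simplex=[[.525,-.205,t],[.537,-.2,t],[.53,-.195,t],[.53,-.2,t+.15]])) for t in(-.5,-.35,-.2)]
for q in r: print(q.x,np.degrees(q.x[2]),q.fun)
q=min(r,key=lambda q:q.fun).x
c2=read_camera("scene")
# cross-check in scene: top centre and bar end expected pixels, and side face of small region
for z in(.077,.059): print("scene px",proj(c2,[q[0],q[1],z]), "crop d",(proj(c2,[q[0],q[1],z])-[220,170])*10)
e=[np.cos(q[2])*.024,np.sin(q[2])*.024,0]
print("bar far end crop d",(proj(c2,np.array([q[0],q[1],.032])+e)-[220,170])*10)
rot=get_obs(); print(rot["tool_pos"],rot["tool_rot"],rot["time_s"])
E
```

```text
[ 0.5307 -0.2068 -0.333 ] -19.07787987576235 12.890200389720775
[ 0.5309 -0.2069 -0.3209] -18.38693881542116 12.700863475658277
[ 0.5309 -0.207  -0.3228] -18.4958236633525 12.975988394278067
scene px [243.5735 186.0031] crop d [235.7352 160.0307]
scene px [244.01   191.2569] crop d [240.1003 212.5688]
bar far end crop d [207.4113 337.0985]
[ 0.2908 -0.5814  0.2226] [179.9936   0.0027  26.5725] 1.25
```

{"op": "play_rows", "data": {
  "steps": [
    [[0.032, -0.019, 0, 0, 0, 0, 0.06], [0.032, -0.019, 0, 0, 0, 0, 0.06], [0.032, -0.019, 0, 0, 0, 0, 0.06], [0.032, -0.019, 0, 0, 0, 0, 0.06], [0.032, -0.019, 0, 0, 0, 0, 0.06], [0.032, -0.019, 0, 0, 0, 0, 0.06], [0.032, -0.019, 0, 0, 0, 0, 0.06], [0.032, -0.019, 0, 0, 0, 0, 0.06], [0.032, -0.019, 0, 0, 0, 0, 0.06], [0.032, -0.019, 0, 0, 0, 0, 0.06], [0.032, -0.019, 0, 0, 0, 0, 0.06], [0.032, -0.019, 0, 0, 0, 0, 0.06]]
  ]
}}

```text
time_s: 2.45
tool_pos: [0.5329, -0.2044, 0.2228]
tool_rot: [180.0, -0.0, 26.6]
force: [0.8, -0.2, 0.4]
grip_width: 0.0595
grasp_force: 0.0
```

{"op": "play_rows", "data": {
  "steps": [
    [[0, 0, 0.004, 0, 0, -0.14, 0.06], [0, 0, 0.004, 0, 0, -0.14, 0.06], [0, 0, 0.004, 0, 0, -0.14, 0.06], [0, 0, 0.004, 0, 0, -0.14, 0.06], [0, 0, 0.004, 0, 0, -0.14, 0.06], [0, 0, 0.004, 0, 0, -0.14, 0.06], [0, 0, 0.004, 0, 0, -0.14, 0.06], [0, 0, 0.004, 0, 0, -0.14, 0.06], [0, 0, 0.004, 0, 0, -0.14, 0.06], [0, 0, 0.004, 0, 0, -0.14, 0.06], [0, 0, 0.004, 0, 0, -0.14, 0.06], [0, 0, 0.004, 0, 0, -0.14, 0.06]]
  ]
}}

```text
time_s: 3.65
tool_pos: [0.5322, -0.2057, 0.1745]
tool_rot: [-180.0, 0.0, 123.2]
force: [-0.0, 0.5, 0.2]
grip_width: 0.06
grasp_force: 0.0
```

{"op": "play_rows", "data": {
  "steps": [
    [[0, 0, 0.004, 0, 0, -0.14, 0.06], [0, 0, 0.004, 0, 0, -0.14, 0.06], [0, 0, 0.004, 0, 0, -0.14, 0.06], [0, 0, 0.004, 0, 0, -0.14, 0.06], [0, 0, 0, 0, 0, -0.12, 0.06], [0, 0, 0, 0, 0, 0, 0.06], [0, 0, 0, 0, 0, 0, 0.06]]
  ]
}}

```text
time_s: 4.35
tool_pos: [0.5323, -0.2058, 0.1587]
tool_rot: [-180.0, 0.0, 161.6]
force: [-0.2, 0.1, -0.5]
grip_width: 0.0598
grasp_force: 0.0
```

{"op": "play_rows", "data": {
  "steps": [
    [[0.001, -0.0015, 0.015, 0, 0, 0, 0.05], [0, 0, 0.02, 0, 0, 0, 0.05], [0, 0, 0.02, 0, 0, 0, 0.05], [0, 0, 0.02, 0, 0, 0, 0.05], [0, 0, 0.018, 0, 0, 0, 0.05], [0, 0, 0.015, 0, 0, 0, 0.05], [0, 0, 0.01, 0, 0, 0, 0.05], [0, 0, 0, 0, 0, 0, 0.05], [0, 0, 0, 0, 0, 0, 0.05]]
  ]
}}

```text
time_s: 5.25
tool_pos: [0.5311, -0.2068, 0.0408]
tool_rot: [180.0, 0.0, 161.8]
force: [0.1, -0.6, 0.2]
grip_width: 0.0497
grasp_force: 0.0
```

```bash
python3 - <<'E'
from h import *
c=read_camera("scene"); d=read_camera("top")
o=np.zeros((420,800,3),np.uint8)
o[:,:395]=cv2.resize(c["frame"][155:239,200:279],(395,420),interpolation=cv2.INTER_CUBIC)
o[:,405:]=cv2.resize(d["frame"][185:269,350:429],(395,420),interpolation=cv2.INTER_CUBIC)
cv2.imwrite("pics/e.png",cv2.cvtColor(o,cv2.COLOR_RGB2BGR)); print(get_obs()["tool_pos"],get_obs()["force"])
E
```

```text
[ 0.53157718 -0.20704027  0.04149021] [-0.05833968  0.13416408  0.05800694]
```

View pics/e.png

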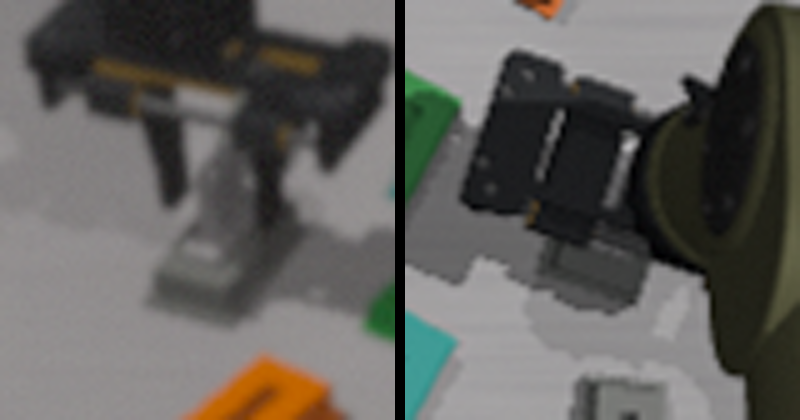

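The open fingers straddle the grip, at about (215,195) in the left half of the picture, and nothing is touching. Closing now.

{"op": "play_rows", "data": {
  "steps": [
    [[0, 0, 0, 0, 0, 0, 0.03], [0, 0, 0, 0, 0, 0, 0.02], [0, 0, 0, 0, 0, 0, 0.005], [0, 0, 0, 0, 0, 0, 0.005], [0, 0, 0, 0, 0, 0, 0.005], [0, 0, 0, 0, 0, 0, 0.005]]
  ],
  "force": 50
}}

```text
time_s: 5.95
tool_pos: [0.5308, -0.2066, 0.0405]
tool_rot: [180.0, 0.0, 161.8]
force: [1.5, -0.0, 1.1]
grip_width: 0.0119
grasp_force: 50.0
```

{"op": "play_rows", "data": {
  "steps": [
    [[0, 0, -0.01, 0, 0, 0, 0.005], [0, 0, -0.015, 0, 0, 0, 0.005], [0, 0, -0.025, 0, 0, 0, 0.005], [0, 0, -0.04, 0, 0, 0, 0.005], [0, 0, -0.04, 0, 0, 0, 0.005], [0, 0, -0.025, 0, 0, 0, 0.005], [0, 0, 0, 0, 0, 0, 0.005], [0, 0, 0, 0, 0, 0, 0.005], [0, 0, 0, 0, 0, 0, 0.005]]
  ]
}}

```text
time_s: 6.85
tool_pos: [0.5296, -0.2065, 0.194]
tool_rot: [180.0, -0.2, 161.8]
force: [-0.1, 0.6, -2.9]
grip_width: 0.0118
grasp_force: 50.0
```

```bash
python3 - <<'E'
from h import *
c=read_camera("scene"); s=get_obs(); print(s)
f=c["frame"]; p=proj(c,s["tool_pos"]).astype(int);print(p)
x,y=p; cv2.imwrite("pics/f.png",cv2.cvtColor(cv2.resize(f[y-30:y+30,x-40:x+40],(800,600),interpolation=cv2.INTER_CUBIC),cv2.COLOR_RGB2BGR))
for dx in(-.022,0,.022):
  for z in(.029,.016):
    R=np.radians(161.6); P=np.array(s["tool_pos"])+[dx*np.cos(R),dx*np.sin(R),-z]; print(dx,z,(proj(c,P)-[x-40,y-30])*10)
E
```

```text
{'time_s': 6.9, 'qpos': array([ 48.88918017,  12.24215534, -34.42501594,  96.14749674,
         7.13704205,  74.00711359,  84.87199178]), 'joint_velocities': array([-0.10187881,  0.34970868,  0.0276065 , -0.12013175,  0.02198153,
       -0.05699544,  0.00093413]), 'effort': array([-4.12926637e-02, -3.91402853e+01, -3.85773852e+00, -3.18586743e+01,
        3.43276479e-02,  7.75350421e-02, -2.17633633e-04]), 'tool_pos': array([ 0.52958167, -0.20646149,  0.19377794]), 'tool_rot': array([179.98463105,  -0.18322117, 161.79364198]), 'force': array([ 0.49381182, -0.8416199 , -2.00693424]), 'wrist_torque': array([ 0.09311083, -0.13693313, -0.01704698]), 'grasp_force': 49.98418909826796, 'grip_width': 0.01175932968836669}
[240 149]
-0.022 0.029 [377.39084476 439.44397913]
-0.022 0.016 [373.68262561 397.54027189]
0 0.029 [415.81171515 398.80192882]
0 0.016 [412.38250599 357.20077205]
0.022 0.029 [453.25555625 359.19781403]
0.022 0.016 [450.09229091 317.89786025]
```

View pics/f.png

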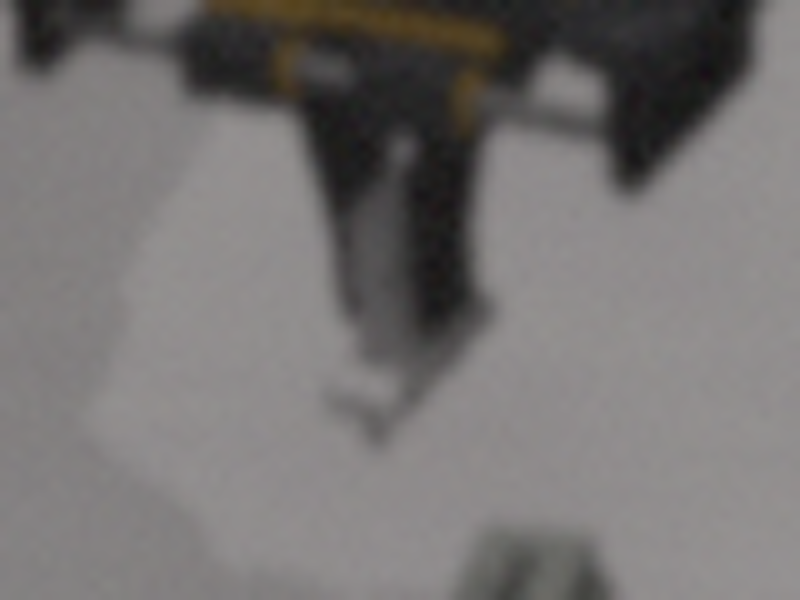

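{"op": "play_rows", "data": {
  "steps": [
    [[0.004, 0.016, 0, 0, 0, 0, 0.005], [0.008, 0.031, 0, 0, 0, 0, 0.005], [0.008, 0.031, 0, 0, 0, 0, 0.005], [0.008, 0.031, 0, 0, 0, 0, 0.005], [0.008, 0.031, 0, 0, 0, 0, 0.005], [0.008, 0.031, 0, 0, 0, 0, 0.005], [0.008, 0.031, 0, 0, 0, 0, 0.005], [0.008, 0.031, 0, 0, 0, 0, 0.005], [0.008, 0.031, 0, 0, 0, 0, 0.005], [0.008, 0.031, 0, 0, 0, 0, 0.005], [0.008, 0.031, 0, 0, 0, 0, 0.005], [0.008, 0.031, 0, 0, 0, 0, 0.005]]
  ]
}}

```text
time_s: 8.1
tool_pos: [0.5536, 0.1637, 0.1947]
tool_rot: [-180.0, -0.1, 161.9]
force: [1.2, 1.5, -1.8]
grip_width: 0.012
grasp_force: 50.0
```

{"op": "play_rows", "data": {
  "steps": [
    [[0.004, 0.015, 0, 0, 0, 0, 0.005], [0, 0, 0, 0, 0, -0.1, 0.005], [0, 0, 0, 0, 0, -0.11, 0.005], [0, 0, 0, 0, 0, -0.11, 0.005], [0, 0, 0, 0, 0, -0.11, 0.005], [0, 0, 0, 0, 0, -0.115, 0.005], [0, 0, 0, 0, 0, 0, 0.005], [0, 0, 0, 0, 0, 0, 0.005], [0, 0, 0, 0, 0, 0, 0.005]]
  ]
}}

```text
time_s: 9.0
tool_pos: [0.5554, 0.177, 0.1952]
tool_rot: [180.0, -0.0, -167.1]
force: [0.2, -0.1, -2.7]
grip_width: 0.0118
grasp_force: 50.0
```

```bash
python3 - <<'E'
from h import *
np.set_printoptions(precision=4,suppress=True)
s=get_obs(); print(s["tool_pos"],s["tool_rot"],s["force"],s["wrist_torque"],s["qpos"])
a=np.radians(s["tool_rot"][2]); R=np.array([[np.cos(a),np.sin(a)],[np.sin(a),-np.cos(a)]])
print("local xy to ring",R.T@(np.array([.5552,.177])-s["tool_pos"][:2]))
E
```

```text
[0.5554 0.177  0.1952] [ 179.9965   -0.0341 -167.0612] [ 0.2464 -0.1381 -2.6897] [ 0.1338 -0.1614  0.0157] [ 23.4975  17.9774 -52.4872  93.7242  14.629   75.5934  71.619 ]
local xy to ring [0.0002 0.    ]
```

{"op": "play_rows", "data": {
  "steps": [
    [[0, 0, 0.01, 0, 0, 0, 0.005], [0, 0, 0.012, 0, 0, 0, 0.005], [0, 0, 0.012, 0, 0, 0, 0.005], [0, 0, 0.01, 0, 0, 0, 0.005], [0, 0, 0.004, 0, 0, 0, 0.005], [0, 0, 0.001, 0, 0, 0, 0.005], [0, 0, 0.001, 0, 0, 0, 0.005], [0, 0, 0.001, 0, 0, 0, 0.005], [0, 0, 0.001, 0, 0, 0, 0.005], [0, 0, 0.001, 0, 0, 0, 0.005]]
  ]
}}

```text
time_s: 10.0
tool_pos: [0.556, 0.1767, 0.1428]
tool_rot: [-180.0, 0.0, -167.0]
force: [-0.3, -0.4, -2.6]
grip_width: 0.0113
grasp_force: 50.0
```

{"op": "play_rows", "data": {
  "steps": [
    [[0, 0, 0.001, 0, 0, 0, 0.005], [0, 0, 0.001, 0, 0, 0, 0.005], [0, 0, 0, 0, 0, 0, 0.005]]
  ]
}}

```text
time_s: 10.3
tool_pos: [0.5557, 0.1765, 0.1404]
tool_rot: [-180.0, -0.0, -167.0]
force: [-0.7, 0.3, -2.2]
grip_width: 0.0116
grasp_force: 50.0
```

{"op": "play_rows", "data": {
  "steps": [
    [[0, 0, 0.001, 0, 0, 0, 0.005], [0, 0, 0, 0, 0, 0, 0.005]]
  ]
}}

```text
time_s: 10.5
tool_pos: [0.5558, 0.1766, 0.1394]
tool_rot: [-180.0, -0.0, -167.0]
force: [0.0, 0.7, -2.1]
grip_width: 0.0113
grasp_force: 50.0
```

{"op": "play_rows", "data": {
  "steps": [
    [[0, 0, 0.001, 0, 0, 0, 0.005], [0, 0, 0, 0, 0, 0, 0.005]]
  ]
}}

```text
time_s: 10.7
tool_pos: [0.5557, 0.1765, 0.1384]
tool_rot: [-180.0, -0.0, -167.0]
force: [-0.1, 0.2, -1.8]
grip_width: 0.0116
grasp_force: 50.0
```

{"op": "play_rows", "data": {
  "steps": [
    [[0, 0, 0.001, 0, 0, 0, 0.005], [0, 0, 0.001, 0, 0, 0, 0.005], [0, 0, 0, 0, 0, 0, 0.005]]
  ]
}}

```text
time_s: 11.0
tool_pos: [0.5557, 0.1765, 0.1363]
tool_rot: [-180.0, -0.0, -167.0]
force: [0.3, 0.1, -1.7]
grip_width: 0.0113
grasp_force: 50.0
```

{"op": "play_rows", "data": {
  "steps": [
    [[0, 0, 0.001, 0, 0, 0, 0.005], [0, 0, 0.001, 0, 0, 0, 0.005], [0, 0, 0, 0, 0, 0, 0.005]]
  ]
}}

```text
time_s: 11.3
tool_pos: [0.5557, 0.1765, 0.1343]
tool_rot: [-180.0, -0.0, -167.0]
force: [0.2, 0.5, -2.5]
grip_width: 0.0119
grasp_force: 50.0
```

{"op": "play_rows", "data": {
  "steps": [
    [[0, 0, 0.001, 0, 0, 0, 0.005], [0, 0, 0.001, 0, 0, 0, 0.005], [0, 0, 0, 0, 0, 0, 0.005]]
  ]
}}

```text
time_s: 11.6
tool_pos: [0.5557, 0.1765, 0.1323]
tool_rot: [-180.0, -0.0, -167.0]
force: [0.1, -0.6, -2.7]
grip_width: 0.0116
grasp_force: 50.0
```

```bash
python3 - <<'E'
from h import *
np.set_printoptions(precision=4,suppress=True)
s=get_obs(); print(s["tool_pos"],s["tool_rot"],s["force"],s["wrist_torque"],s["qpos"])
E
```

```text
[0.5557 0.1765 0.1323] [-179.9971   -0.0216 -166.9851] [ 0.0802 -0.5974 -2.6548] [ 0.1136 -0.1425  0.0001] [ 22.1871  21.1579 -51.1784  98.0275  17.4954  69.2714  69.6175]
```

{"op": "play_rows", "data": {
  "steps": [
    [[0, 0, 0.001, 0, 0, 0, 0.005], [0, 0, 0, 0, 0, 0, 0.005]]
  ],
  "force": 60
}}

```text
time_s: 11.8
tool_pos: [0.5557, 0.1765, 0.1314]
tool_rot: [-180.0, -0.0, -167.0]
force: [-1.0, -0.3, -2.7]
grip_width: 0.0119
grasp_force: 60.0
```

{"op": "play_rows", "data": {
  "steps": [
    [[0, 0, 0.0005, 0, 0, -0.03, 0.005], [0, 0, 0, 0, 0, 0, 0.005]]
  ]
}}

```text
time_s: 12.0
tool_pos: [0.5558, 0.1766, 0.131]
tool_rot: [-180.0, -0.0, -165.2]
force: [-0.8, -0.2, -2.2]
grip_width: 0.0116
grasp_force: 60.0
```

```bash
python3 - <<'E'
from h import *
np.set_printoptions(precision=4,suppress=True)
s=get_obs(); print(s["tool_pos"],s["tool_rot"],s["force"],s["wrist_torque"],s["qpos"])
E
```

```text
[0.5558 0.1766 0.131 ] [-179.9981   -0.0061 -165.1956] [-0.753  -0.241  -2.1653] [ 0.1003 -0.1074  0.0111] [ 22.389   21.3481 -51.474   98.103   17.7417  69.1661  71.2245]
```

{"op": "play_rows", "data": {
  "steps": [
    [[0, 0, 0, 0, 0, 0.04, 0.005], [0, 0, 0, 0, 0, 0.04, 0.005], [0, 0, 0, 0, 0, 0.04, 0.005], [0, 0, 0, 0, 0, 0.04, 0.005], [0, 0, 0, 0, 0, 0.04, 0.005]]
  ]
}}

```text
time_s: 12.5
tool_pos: [0.5558, 0.177, 0.131]
tool_rot: [180.0, 0.0, -176.7]
force: [0.4, 0.8, -2.6]
grip_width: 0.0115
grasp_force: 60.0
```

```bash
cat > o.py <<'E'
from h import *
np.set_printoptions(precision=4,suppress=True)
s=get_obs(); print(s["time_s"],s["tool_pos"],s["tool_rot"],s["force"],s["wrist_torque"],s["grip_width"])
E
python3 o.py
```

```text
12.5 [0.5558 0.177  0.131 ] [ 179.9804    0.0157 -176.745 ] [ 0.3509  0.7915 -2.6497] [ 0.2528 -0.1631  0.256 ] 0.011450916952667006
```

{"op": "play_rows", "data": {
  "steps": [
    [[0, 0, 0, 0, 0, 0.05, 0.005], [0, 0, 0, 0, 0, 0.05, 0.005], [0, 0, 0, 0, 0, 0.05, 0.005], [0, 0, 0, 0, 0, 0.05, 0.005], [0, 0, 0, 0, 0, 0.05, 0.005], [0, 0, 0, 0, 0, 0.05, 0.005], [0, 0, 0, 0, 0, 0.05, 0.005], [0, 0, 0, 0, 0, 0.05, 0.005], [0, 0, 0, 0, 0, 0.05, 0.005], [0, 0, 0, 0, 0, 0.05, 0.005], [0, 0, 0, 0, 0, 0.05, 0.005], [0, 0, 0, 0, 0, 0.05, 0.005]]
  ]
}}

```text
time_s: 13.7
tool_pos: [0.5559, 0.1776, 0.131]
tool_rot: [179.9, -0.0, 148.9]
force: [0.0, 1.8, -4.1]
grip_width: 0.0116
grasp_force: 60.0
```

```bash
python3 o.py
```

```text
13.7 [0.5559 0.1776 0.131 ] [179.9227  -0.0015 148.8784] [ 0.0339  1.8098 -4.0681] [ 0.3874 -0.3132  0.2754] 0.011624275947611415
```

{"op": "play_rows", "data": {
  "steps": [
    [[0, 0, 0, 0, 0, 0.04, 0.005], [0, 0, 0, 0, 0, 0.04, 0.005], [0, 0, 0, 0, 0, 0.04, 0.005]]
  ]
}}

```text
time_s: 14.0
tool_pos: [0.556, 0.1777, 0.131]
tool_rot: [179.9, -0.0, 142.0]
force: [1.0, 2.2, -3.1]
grip_width: 0.0114
grasp_force: 60.0
```

```bash
python3 o.py
```

```text
14.0 [0.556  0.1777 0.131 ] [179.9107  -0.0112 142.0261] [ 1.0117  2.234  -3.1497] [ 0.4744 -0.384   0.23  ] 0.011380996311270274
```

{"op": "play_rows", "data": {
  "steps": [
    [[0, 0, 0, 0, 0, 0.03, 0.005], [0, 0, 0, 0, 0, 0.03, 0.005]]
  ]
}}

```text
time_s: 14.2
tool_pos: [0.556, 0.1777, 0.131]
tool_rot: [179.9, -0.0, 138.6]
force: [1.8, 2.2, -3.5]
grip_width: 0.0115
grasp_force: 60.0
```

```bash
python3 o.py
```

```text
14.2 [0.556  0.1777 0.131 ] [179.9103  -0.0202 138.5591] [ 1.797   2.2278 -3.4581] [ 0.7915 -0.5213  0.2917] 0.011455228424258283
```

{"op": "play_rows", "data": {
  "steps": [
    [[0, 0, 0, 0, 0, 0.03, 0.005], [0, 0, 0, 0, 0, 0.03, 0.005]]
  ]
}}

```text
time_s: 14.4
tool_pos: [0.556, 0.1776, 0.1311]
tool_rot: [179.9, -0.0, 135.1]
force: [2.5, 4.1, -4.5]
grip_width: 0.0112
grasp_force: 60.0
```

```bash
python3 o.py
```

```text
14.4 [0.556  0.1776 0.1311] [179.9074  -0.03   135.065 ] [ 2.537   4.0579 -4.5388] [ 1.1232 -0.7447  0.2618] 0.011198401315528113
```

{"op": "play_rows", "data": {
  "steps": [
    [[0, 0, 0, 0, 0, 0.03, 0.005], [0, 0, 0, 0, 0, 0.02, 0.005]]
  ]
}}

```text
time_s: 14.6
tool_pos: [0.5561, 0.1777, 0.1311]
tool_rot: [179.9, -0.0, 132.2]
force: [2.6, 5.0, -5.4]
grip_width: 0.0114
grasp_force: 60.0
```

```bash
python3 o.py
```

```text
14.6 [0.5561 0.1777 0.1311] [179.9021  -0.0302 132.2019] [ 2.5866  4.9563 -5.4357] [ 1.2807 -0.7612  0.2508] 0.011385631578715064
```

{"op": "play_rows", "data": {
  "steps": [
    [[0.0003, 0.0007, 0, 0, 0, 0.02, 0.005], [0, 0, 0, 0, 0, 0.02, 0.005]]
  ]
}}

```text
time_s: 14.8
tool_pos: [0.5561, 0.1777, 0.1311]
tool_rot: [180.0, -0.0, 129.9]
force: [2.5, 3.7, -4.9]
grip_width: 0.0115
grasp_force: 60.0
```

```bash
python3 o.py
```

```text
14.8 [0.5561 0.1777 0.1311] [179.9771  -0.0171 129.91  ] [ 2.4542  3.7089 -4.9334] [ 1.1223 -0.5316  0.215 ] 0.011544508757580682
```

{"op": "play_rows", "data": {
  "steps": [
    [[0, 0, 0, 0, 0, 0.02, 0.005], [0, 0, 0, 0, 0, 0.02, 0.005]]
  ]
}}

```text
time_s: 15.0
tool_pos: [0.5562, 0.1777, 0.1311]
tool_rot: [180.0, -0.0, 127.6]
force: [1.6, 4.9, -4.5]
grip_width: 0.0117
grasp_force: 60.0
```

```bash
python3 o.py
```

```text
15.0 [0.5562 0.1777 0.1311] [179.9662  -0.0176 127.6146] [ 1.6175  4.8806 -4.5078] [ 1.2486 -0.5749  0.2599] 0.011695947023622547
```

{"op": "play_rows", "data": {
  "steps": [
    [[0, 0.0005, 0, 0, 0, 0.015, 0.005], [0, 0, 0, 0, 0, 0.015, 0.005]]
  ]
}}

```text
time_s: 15.2
tool_pos: [0.5562, 0.1777, 0.131]
tool_rot: [-180.0, -0.0, 125.9]
force: [0.8, 4.9, -4.1]
grip_width: 0.0115
grasp_force: 60.0
```

```bash
python3 o.py
```

```text
15.2 [0.5562 0.1777 0.131 ] [-179.9698   -0.0167  125.9162] [ 0.8084  4.9286 -4.1043] [ 1.1052 -0.346   0.2443] 0.011500822023667576
```

{"op": "play_rows", "data": {
  "steps": [
    [[0, 0, 0, 0, 0, 0.015, 0.005], [0, 0, 0, 0, 0, 0.015, 0.005]]
  ]
}}

```text
time_s: 15.4
tool_pos: [0.5563, 0.1777, 0.1311]
tool_rot: [-180.0, -0.0, 124.2]
force: [0.6, 5.3, -3.4]
grip_width: 0.0117
grasp_force: 60.0
```

```bash
python3 o.py
```

```text
15.4 [0.5563 0.1777 0.1311] [-179.9817   -0.0129  124.2015] [ 0.6035  5.279  -3.434 ] [ 1.2189 -0.1665  0.2867] 0.011703161644339976
```

{"op": "play_rows", "data": {
  "steps": [
    [[0, 0, 0, 0, 0, 0.015, 0.005], [0, 0, 0, 0, 0, 0.01, 0.005]]
  ]
}}

```text
time_s: 15.6
tool_pos: [0.5563, 0.1778, 0.131]
tool_rot: [-180.0, -0.0, 122.8]
force: [0.6, 5.4, -3.2]
grip_width: 0.0116
grasp_force: 60.0
```

```bash
python3 o.py
```

```text
15.6 [0.5563 0.1778 0.131 ] [-179.9851   -0.0138  122.7826] [ 0.6033  5.3565 -3.2414] [ 1.217  -0.0926  0.2401] 0.011580762700233232
```

{"op": "play_rows", "data": {
  "steps": [
    [[0, 0, 0, 0, 0, 0.015, 0.005], [0, 0, 0, 0, 0, 0.01, 0.005]]
  ]
}}

```text
time_s: 15.8
tool_pos: [0.5563, 0.1778, 0.131]
tool_rot: [-180.0, -0.0, 121.4]
force: [-0.6, 5.5, -2.0]
grip_width: 0.0114
grasp_force: 60.0
```

```bash
python3 o.py
```

```text
15.8 [0.5563 0.1778 0.131 ] [-179.9883   -0.0121  121.3507] [-0.6183  5.4911 -1.9702] [1.2038 0.032  0.2314] 0.011396277064063065
```

{"op": "play_rows", "data": {
  "steps": [
    [[0, 0.0005, 0, 0, 0, 0.015, 0.005], [0, 0, 0, 0, 0, 0.01, 0.005]]
  ]
}}

```text
time_s: 16.0
tool_pos: [0.5564, 0.1779, 0.131]
tool_rot: [-179.9, -0.0, 119.9]
force: [-2.4, 3.9, -0.5]
grip_width: 0.0115
grasp_force: 60.0
```

```bash
python3 o.py
```

```text
16.0 [0.5564 0.1779 0.131 ] [-179.9317   -0.013   119.9156] [-2.3737  3.8755 -0.5312] [1.1092 0.4292 0.2331] 0.011498282815288764
```

{"op": "play_rows", "data": {
  "steps": [
    [[0, 0, 0, 0, 0, 0.015, 0.005], [0, 0, 0, 0, 0, 0.01, 0.005]]
  ]
}}

```text
time_s: 16.2
tool_pos: [0.5565, 0.1778, 0.131]
tool_rot: [-179.9, -0.0, 118.5]
force: [-2.9, 4.4, 0.2]
grip_width: 0.0114
grasp_force: 60.2
```

```bash
python3 o.py
```

```text
16.2 [0.5565 0.1778 0.131 ] [-179.9435   -0.0009  118.5022] [-2.8905  4.372   0.2273] [1.115  0.6469 0.5409] 0.011406759561165082
```

{"op": "play_rows", "data": {
  "steps": [
    [[0, 0, 0, 0, 0, -0.02, 0.005], [0, 0, 0, 0, 0, -0.03, 0.005], [0, 0, 0, 0, 0, 0, 0.005]]
  ]
}}

```text
time_s: 16.5
tool_pos: [0.5572, 0.1767, 0.1308]
tool_rot: [-180.0, 0.1, 121.4]
force: [-0.9, 1.7, -2.2]
grip_width: 0.0116
grasp_force: 60.0
```

```bash
python3 o.py
```

```text
16.5 [0.5572 0.1767 0.1308] [-179.9578    0.0589  121.3806] [-0.9496  1.7168 -2.1823] [0.5586 0.2372 0.0659] 0.011590659835455892
```

{"op": "play_rows", "data": {
  "steps": [
    [[0, 0, -0.003, 0, 0, 0, 0.005], [0, 0, -0.005, 0, 0, 0, 0.005], [0, 0, -0.008, 0, 0, 0, 0.005], [0, 0, -0.015, 0, 0, 0, 0.005], [0, 0, -0.02, 0, 0, 0, 0.005], [0, 0, -0.015, 0, 0, 0, 0.005], [0, 0, 0, 0, 0, 0.1, 0.005], [0, 0, 0, 0, 0, -0.1, 0.005], [0, 0, 0, 0, 0, 0, 0.005]]
  ]
}}

```text
time_s: 17.4
tool_pos: [0.5574, 0.1776, 0.1982]
tool_rot: [179.9, 0.1, 121.4]
force: [0.7, -0.4, -2.7]
grip_width: 0.0117
grasp_force: 60.0
```

```bash
python3 o.py
```

```text
17.4 [0.5574 0.1776 0.1982] [179.9382   0.0685 121.4118] [ 0.69   -0.3963 -2.7205] [ 0.0454 -0.1686  0.0352] 0.01169660676525264
```

{"op": "play_rows", "data": {
  "steps": [
    [[0, 0, 0, 0, 0, -0.14, 0.005], [0, 0, 0, 0, 0, -0.14, 0.005], [0, 0, 0, 0, 0, -0.14, 0.005], [0, 0, 0, 0, 0, -0.14, 0.005], [0, 0, 0, 0, 0, -0.145, 0.005], [0, 0, 0, 0, 0, 0, 0.005]]
  ],
  "force": 50
}}

```text
time_s: 18.0
tool_pos: [0.5572, 0.1776, 0.1975]
tool_rot: [-180.0, 0.0, 161.7]
force: [0.2, -0.8, -2.9]
grip_width: 0.0117
grasp_force: 50.0
```

{"op": "play_rows", "data": {
  "steps": [
    [[-0.004, -0.016, 0, 0, 0, 0, 0.005], [-0.008, -0.031, 0, 0, 0, 0, 0.005], [-0.008, -0.031, 0, 0, 0, 0, 0.005], [-0.008, -0.031, 0, 0, 0, 0, 0.005], [-0.008, -0.031, 0, 0, 0, 0, 0.005], [-0.008, -0.031, 0, 0, 0, 0, 0.005], [-0.008, -0.031, 0, 0, 0, 0, 0.005], [-0.008, -0.031, 0, 0, 0, 0, 0.005], [-0.008, -0.031, 0, 0, 0, 0, 0.005], [-0.008, -0.031, 0, 0, 0, 0, 0.005], [-0.008, -0.031, 0, 0, 0, 0, 0.005], [-0.008, -0.031, 0, 0, 0, 0, 0.005]]
  ]
}}

```text
time_s: 19.2
tool_pos: [0.5327, -0.1915, 0.1976]
tool_rot: [-180.0, 0.0, 161.5]
force: [-0.1, -0.0, -2.2]
grip_width: 0.0116
grasp_force: 50.0
```

{"op": "play_rows", "data": {
  "steps": [
    [[-0.003, -0.016, 0, 0, 0, 0, 0.005], [0, 0, 0, 0, 0, 0, 0.005], [0, 0, 0, 0, 0, 0, 0.005], [0, 0, 0, 0, 0, 0, 0.005]]
  ]
}}

```text
time_s: 19.6
tool_pos: [0.5312, -0.2037, 0.1973]
tool_rot: [179.9, 0.0, 161.9]
force: [-0.0, 0.0, -3.3]
grip_width: 0.0117
grasp_force: 50.0
```

```bash
python3 o.py; python3 - <<'E'
from h import *
c=read_camera("top"); g=cv2.cvtColor(c["frame"],cv2.COLOR_RGB2GRAY).astype(float)
b=(g[192:230,222:260]<90).astype(np.uint8); n,l,st,ce=cv2.connectedComponentsWithStats(b)
for i in range(1,n): print(st[i,4],ce[i]+[222,192],at(c,ce[i]+[222,192],.112))
s=get_obs(); c=read_camera("scene"); x,y=proj(c,s["tool_pos"]).astype(int)
R=np.radians(161.8)
for dx in(-.022,.03): print(dx,(proj(c,np.array(s["tool_pos"])+[dx*np.cos(R),dx*np.sin(R),-.029 if dx<0 else -.012])-[x-40,y-30])*10)
cv2.imwrite("pics/g.png",cv2.cvtColor(cv2.resize(c["frame"][y-30:y+30,x-40:x+40],(800,600),interpolation=cv2.INTER_CUBIC),cv2.COLOR_RGB2BGR))
E
```

```text
19.6 [ 0.5312 -0.2037  0.1973] [179.9461   0.0064 161.9098] [-0.0093  0.0178 -3.3206] [ 0.0911 -0.1369  0.0314] 0.011660413294329238
8 [247.875 205.875] [0.56716967 0.15888742 0.112     ]
7 [232.28571429 216.        ] [0.54253978 0.1952907  0.112     ]
-0.022 [375.69725629 441.97279025]
0.03 [460.35371072 293.26601628]
```

View pics/g.png

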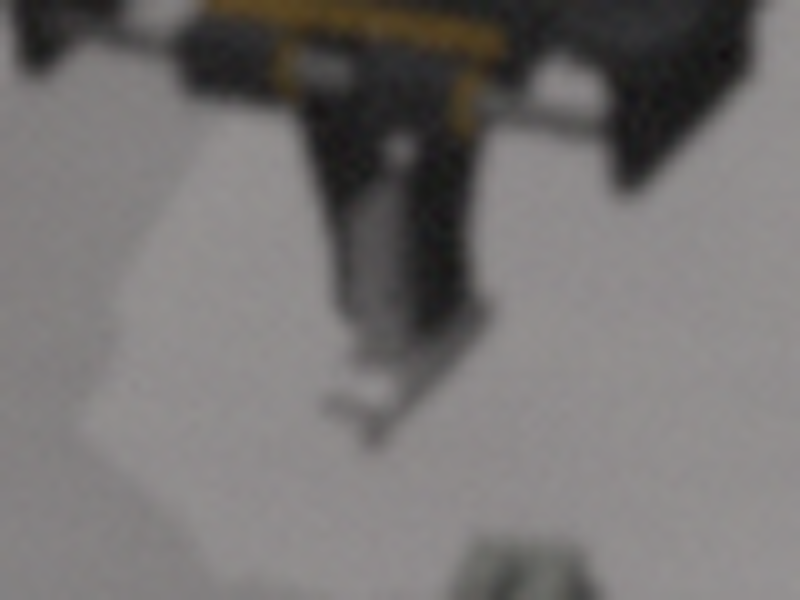

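The ring turned 69°, about 1.2 rad, so it is at its stop. The spanner still sits straight in the grip, with the near prong tip at (372,443). Next I'll lower it into the stand.

{"op": "play_rows", "data": {
  "steps": [
    [[-0.0005, -0.003, 0.015, 0, 0, 0, 0.005], [0, 0, 0.03, 0, 0, 0, 0.005], [0, 0, 0.035, 0, 0, 0, 0.005], [0, 0, 0.03, 0, 0, 0, 0.005], [0, 0, 0.015, 0, 0, 0, 0.005], [0, 0, 0.008, 0, 0, 0, 0.005], [0, 0, 0, 0, 0, 0, 0.005], [0, 0, 0, 0, 0, 0, 0.005], [0, 0, 0, 0, 0, 0, 0.005]]
  ]
}}

```text
time_s: 20.6
tool_pos: [0.5314, -0.2096, 0.0656]
tool_rot: [-180.0, 0.2, 161.8]
force: [-0.2, 0.6, -1.7]
grip_width: 0.0116
grasp_force: 50.0
```

{"op": "play_rows", "data": {
  "steps": [
    [[0.0015, 0.0026, 0, 0, 0, 0, 0.005], [0, 0, 0.003, 0, 0, 0, 0.005], [0, 0, 0.003, 0, 0, 0, 0.005], [0, 0, 0.002, 0, 0, 0, 0.005], [0, 0, 0, 0, 0, 0, 0.005], [0, 0, 0, 0, 0, 0, 0.005]]
  ]
}}

```text
time_s: 21.2
tool_pos: [0.5295, -0.2062, 0.0559]
tool_rot: [180.0, -0.0, 161.8]
force: [0.5, -0.9, -2.6]
grip_width: 0.0115
grasp_force: 50.0
```

{"op": "play_rows", "data": {
  "steps": [
    [[0, 0, 0.002, 0, 0, 0, 0.005], [0, 0, 0.002, 0, 0, 0, 0.005], [0, 0, 0.001, 0, 0, 0, 0.005], [0, 0, 0, 0, 0, 0, 0.005]]
  ]
}}

```text
time_s: 21.6
tool_pos: [0.5294, -0.2062, 0.0508]
tool_rot: [-180.0, -0.0, 161.8]
force: [-0.6, -0.0, -2.4]
grip_width: 0.0119
grasp_force: 50.0
```

{"op": "play_rows", "data": {
  "steps": [
    [[-0.001, 0, 0.002, 0, 0, 0, 0.005], [0, 0, 0.002, 0, 0, 0, 0.005], [0, 0, 0.002, 0, 0, 0, 0.005], [0, 0, 0.001, 0, 0, 0, 0.005], [0, 0, 0.001, 0, 0, 0, 0.005], [0, 0, 0, 0, 0, 0, 0.005]]
  ]
}}

```text
time_s: 22.2
tool_pos: [0.5304, -0.2065, 0.0429]
tool_rot: [-180.0, -0.0, 161.8]
force: [0.4, 0.3, -2.0]
grip_width: 0.0119
grasp_force: 50.0
```

{"op": "play_rows", "data": {
  "steps": [
    [[0, 0, 0.001, 0, 0, 0, 0.005], [0, 0, 0.001, 0, 0, 0, 0.005], [0, 0, 0, 0, 0, 0, 0.005]]
  ]
}}

```text
time_s: 22.5
tool_pos: [0.5304, -0.2065, 0.0409]
tool_rot: [-180.0, -0.0, 161.8]
force: [0.3, 0.9, -1.8]
grip_width: 0.0117
grasp_force: 50.0
```

{"op": "play_rows", "data": {
  "steps": [
    [[0, 0, 0.0007, 0, 0, 0, 0.005], [0, 0, 0, 0, 0, 0, 0.005]]
  ]
}}

```text
time_s: 22.7
tool_pos: [0.5306, -0.2066, 0.0405]
tool_rot: [-180.0, 0.0, 161.8]
force: [-0.1, 0.0, -0.4]
grip_width: 0.0116
grasp_force: 50.0
```

{"op": "play_rows", "data": {
  "steps": [
    [[0, 0, 0.0005, 0, 0, 0, 0.005], [0, 0, 0, 0, 0, 0, 0.005]]
  ],
  "force": 15
}}

```text
time_s: 22.9
tool_pos: [0.5306, -0.2066, 0.0405]
tool_rot: [-180.0, 0.0, 161.8]
force: [-1.9, 0.7, 3.9]
grip_width: 0.0117
grasp_force: 15.0
```

Fully seated: the weight is off the wrist and contact is light. Opening slowly, then rising.

{"op": "play_rows", "data": {
  "steps": [
    [[0, 0, 0, 0, 0, 0, 0.014], [0, 0, 0, 0, 0, 0, 0.018], [0, 0, 0, 0, 0, 0, 0.03], [0, 0, 0, 0, 0, 0, 0.045], [0, 0, 0, 0, 0, 0, 0.05], [0, 0, 0, 0, 0, 0, 0.05]]
  ]
}}

```text
time_s: 23.5
tool_pos: [0.5306, -0.2065, 0.0398]
tool_rot: [-180.0, 0.0, 161.8]
force: [-0.4, -0.3, 0.2]
grip_width: 0.0419
grasp_force: 0.0
```

{"op": "play_rows", "data": {
  "steps": [
    [[0, 0, -0.01, 0, 0, 0, 0.05], [0, 0, -0.02, 0, 0, 0, 0.05], [0, 0, -0.03, 0, 0, 0, 0.05], [0, 0, -0.04, 0, 0, 0, 0.05], [0, 0, -0.04, 0, 0, 0, 0.05], [0, -0.04, -0.02, 0, 0, 0, 0.05], [0, -0.04, 0, 0, 0, 0, 0.05], [0, -0.04, 0, 0, 0, 0, 0.05], [0, -0.03, 0, 0, 0, 0, 0.05], [0, 0, 0, 0, 0, 0, 0.05], [0, 0, 0, 0, 0, 0, 0.05]]
  ]
}}

```text
time_s: 24.6
tool_pos: [0.4835, -0.3494, 0.2003]
tool_rot: [180.0, 0.0, 161.7]
force: [0.7, 0.4, 0.0]
grip_width: 0.05
grasp_force: 0.0
```

```bash
python3 o.py; python3 - <<'E'
from h import *
c=read_camera("scene"); d=read_camera("top")
o=np.zeros((420,800,3),np.uint8)
o[:,:395]=cv2.resize(c["frame"][155:239,200:279],(395,420),interpolation=cv2.INTER_CUBIC)
o[:,405:]=cv2.resize(d["frame"][185:269,350:429],(395,420),interpolation=cv2.INTER_CUBIC)
cv2.imwrite("pics/i.png",cv2.cvtColor(o,cv2.COLOR_RGB2BGR))
E
```

```text
24.6 [ 0.4835 -0.3494  0.2003] [179.9714   0.026  161.6995] [0.7046 0.3819 0.047 ] [ 0.1132 -0.1939 -0.0093] 0.049977211044169884
```

View pics/i.png

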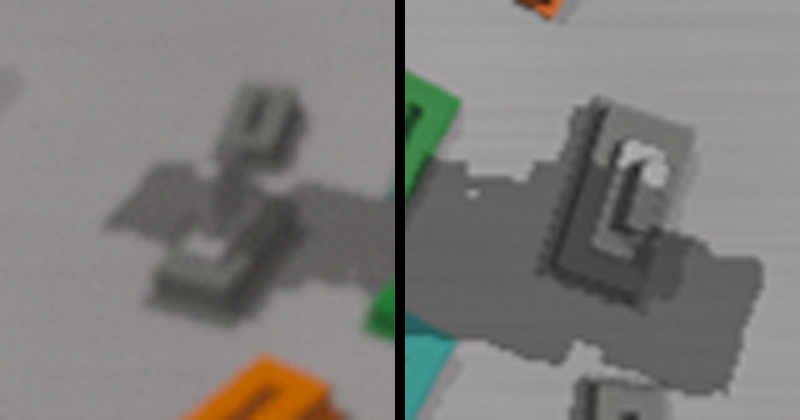

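The spanner stands upright in the large grey stand, its bar lying on the block (right half, about (635,205)), and the gripper is clear.

```bash
python3 -c "from cell import sign_off; print(sign_off())"
```

```text
the job is handed in; nothing more can be done
None
```

I turned the lock ring clockwise about 1.2 rad until the resistance rose at its stop. The spanner is back upright and fully seated in the larger grey stand, released, and the job is handed in at about 25 s of the 67 s allowed; the sign-off gave no verdict.

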